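# Lock the jar tray's retaining bar with its drop pin

### The arm

A 6-joint arm with a two-finger parallel gripper is mounted at the origin on the work surface. World frame = base frame: x ahead of the robot, y to its left, z up, the work surface at z = 0. Lengths are in m, angles in degrees, forces in N, time in s.
With the tool pointing down it reaches from about 0.325 to 0.775 m from the base axis. Payload 9.3 kg.
Tool frame: the origin (TCP) lies midway between the tips of the shut fingers; the grasp point (between the pads) lies 19 mm behind it (manip.grip_point_offset is the distance from the TCP to the grasp point, in m); z points along the fingers, y is the line along which they close (so a half turn about z gives the same grasp; the last joint's range is limited). The gripper opens to 85 mm and grips with 20 to 120 N. Pads are 22 mm wide; open, the fingers measure 114 mm over their backs; the gripper's body (76 mm by 85 mm) begins 54 mm behind the grasp point. The pads swing forward as they close: fully open they stand 13 mm farther back than shut.
Start: joints at [54.511, 14.817, 1.232, 76.415, 0, 81.257], TCP at [0.248, 0.491, 0.231] pointing down, gripper open.
Joint ranges: [-174.27, 174.27], [-52.1, 104.24], [-59.71, 78.15], [-110.17, 111.67], [-87.03, 83.33], [-180, 180]. Speed limits (degrees/s): [127.2, 127.2, 159.86, 180, 180, 180].

### API

Orientations are given as [roll, pitch, yaw] about the fixed x, y, z axes, in that order (R = Rz(yaw) Ry(pitch) Rx(roll)).
In Python, from station import manip gives the robot as it stands.
- The arm moves only by the tool arm_command, never from a script. Its argument "series" is a list of rows, each an object with "xyz": the shift along the world's x, y, z in cm, a list of three; "rot": the turn, a rotation vector about the world's x, y, z in rad, a list of three; "claw": the finger opening in cm, from 0 to 8.54. A call has exactly 5 rows; each row shifts and turns the commanded pose from where the row before left it; what a row does not reach is not made up. A row lasts 1/12 s, in which the tool goes at most 41.7 mm and 7.16 degrees, less where a joint would pass 70% of its speed; a pose out of reach is approached as far as the arm can. A call is refused whole if a number of a shift passes 4.17 or a number of a turn 0.125, either way. A call with a gripper value outside its range is refused whole. The fingers move at their own pace and stop on an object; the grip force is fixed at half the most. Time passes only in rows, so rows that do not move let the fingers close, or fill a call up. It gives the time, the measured TCP pose, the force, the opening and the grip force at its end, in the units of the state.
- manip.get_state(): the state, without advancing time (a new reading comes with each control period).
- manip.snapshot(name): name is "side" or "top"; returns a dict with "pixels" (384x512x3 uint8, red, green, blue), "fx", "fy", "cx", "cy" (pixels), "k1" (the pictures are not rectified: a ray, as slopes to the right and down, at radius r is drawn at 1 + k1 r^2 times it, then the intrinsics apply), "cam_to_world" (4x4, takes a point from camera to world coordinates). Camera axes: x right, y up, looking along -z (the intrinsics and any distortion apply to the point x, -y, -z); pixel columns grow to the right and rows downward; lengths in m; the calibration is good to about 2 mm. A picture is of the moment at which its call begins. There is no depth.
- manip.sign_off(): hands the job in; it is judged then, once.
Trained networks look in a picture, given as the dict that the camera call returned (one of the last four; its "shot" number tells which), for a name from the list of things; names that differ only in an ending like _2 or _b are one class to them, and where a whole thing is asked for, a point or a joint stands for the part that bears it (a point fixed in the world has none). Each returns a list of dicts, best first, with "score" (0 to 1); they miss things now and then, are a little off and sometimes report something else, mostly with a low value. They report only what shows in the picture. A call takes as long as a camera call.
- manip.look_for(picture, label): "at" ([column, row] in pixels, amid what is visible of it).
- manip.regions_of(picture, label): "mask" (384x512 bool, what is visible of it) and "at" ([column, row] in pixels, amid what is visible of it).
- manip.tip_of(picture, label): "at" ([column, row] in pixels: a listed point, or the origin of a listed thing).
The state is a dict: "time_s": time; "joint_positions": joint angles; "joint_vel": joint speeds; "tau": joint torques, N m; "ee_pos": TCP position; "tcp_rot": TCP orientation; "force": force on the tool from outside, world axes, zero at the start; "moment": the same for the moment, N m; "grip_width": finger opening in m; "grip_force": force on a finger pad.
Only numpy, scipy, OpenCV 4.12 (cv2) and the standard library are available. Lean on these libraries where they do the work, as an engineer would, in place of code of your own. Each camera call takes 0.05 s, during which the arm holds its last target. There are 200 camera calls.

### The job

Secure the spice jars before the holiday caravan is moved: swing the aluminium retaining bar shut across the front of the jar tray, all the way to its stop, so that its ring stands over the tray's ring. Then take the long pin with the red knob out of the wooden block, thread it down through both rings until it is fully home, and let go of it. Leave the short pin with the blue knob in its hole.

Things in the scene. Friction and masses are not known exactly. Their poses are not given: they have to be found in the camera images.
- rack: Jar tray, fixed to the worktop: board 220 x 270 x 12 mm with three loose jars (92 mm high over the worktop), a guard rail 49 mm high at back and sides, a hinge post and a fixed dark steel ring at its front (-x). Origin on the worktop; z up, -x is the front, towards the robot. In its frame the bar's hinge axis stands at (-100, +110) mm, the fixed ring at (-100, -110) mm.
- bar (a joint): Angle in rad of the aluminium retaining bar about its upright hinge: 0 = shut against its stop, with the two rings in line; it grows as the bar's free end swings out to the front (towards the robot), at most 1.0. The bar stays where it is left; it takes about 2 N at the handle to swing it.
- bar_hinge (a point): Point on the bar's upright hinge axis, 87 mm above the worktop (top of the bar). The axes turn with the bar: its -y runs along the bar to the free end. Seen from above, the bar shuts counterclockwise.
- bar_handle (a point): Centre of the top of the black upright handle post on the bar: 18 mm diameter, 58 mm high, its top 145 mm above the worktop, 140 mm from the hinge axis. Pinch it or push it from above.
- upper_ring (a point): Centre of the mouth of the aluminium ring at the bar's free end, 220 mm from the hinge axis and 104 mm above the worktop. A funnel, 40 mm wide inside at the mouth (52 mm outside), narrows over 12 mm to a through hole of 22 mm; the ring's underside is 72 mm above the worktop.
- lower_ring (a point): Centre of the underside of the tray's fixed dark steel ring: hole 22 mm, outside 34 mm, from 48 to 68 mm above the worktop, open below. With the bar shut it is right under the upper ring.
- pin_red: The long pin, the right one: steel shank 14 mm thick, 70 mm long, its last 14 mm tapering to 6 mm; then a collar 32 mm wide, 6 mm thick, and a red round knob 26 mm wide, 42 mm high (120 g). Origin at the point, z up to the knob. It stands upright in the block, hung by its collar, point 70 mm below the block's top. Fully home, its collar rests in the funnel, the point about 29 mm above the worktop.
- pin_blue: The short pin, the wrong one, to be left alone: like the red one but with a shank of only 28 mm and a blue knob. It stands in the other hole of the block. Origin at its point, z up.
- block: Wooden block fixed to the worktop, 70 x 180 x 75 mm high, with two upright 19 mm through holes 100 mm apart, at y = +50 and -50 mm in its frame. Either pin may stand in either hole. Origin at the centre of its underside.

How it is judged (in metres and radians):
On the way:
1. the bar is swung shut (within 0.08 rad of its stop) while the red pin is still out of the rings (value of joint bar below 0.08 rad and distance between pin_red and lower_ring above 0.06 m), for 0.2 s.
At the end, for the whole second after the job is handed in: The bar is shut (within 0.08 rad of its stop) and the red pin stands through both rings at rest: its point at least 8 mm below the underside of the lower ring (fully home it is about 19 mm below), within 12 mm of the hole's axis, tilted less than 0.2 rad (value of joint bar below 0.08 rad and horizontal distance between pin_red and lower_ring below 0.012 m and z of pin_red in the frame of lower_ring below -0.008 m and angle between pin_red's own z axis and vertical below 0.2 rad and linear speed of pin_red below 0.03 m/s); the robot touches nothing.
It fails at once if the blue pin is moved by more than 30 mm (distance of pin_blue from where it was at the start of the episode above 0.03 m).
It also fails if it takes over 54 s, if anything falls off the work surface, if the arm or the gripper's body presses on something with over 40 N, if the wrist force passes 120 N, or if a joint passes its speed limit or range.

## Working session

There is one attempt and no reset: what is moved stays moved. The work goes in short steps, Python scripts to look and compute and a tool call to move; the robot and the scene stay as the last step left them, time stands still between calls to the robot, and variables do not carry over. Pictures are saved under pics/ and viewed, at most 10 in all, crops included, and the job is handed in when it is done.

Besides the shell and the picture viewer there is one more tool, called after "Call:" as a command line: name --argument value ..., lists and objects as JSON in quotes. arm_command: Moves the arm, as the interface text tells. Its arguments: {"type":"object","properties":{"series":{"type":"array","items":{"type":"object","properties":{"xyz":{"type":"array","items":{"type":"number"}},"rot":{"type":"array","items":{"type":"number"}},"claw":{"type":"number"}}}}},"required":["series"]}

```bash
mkdir -p pics; cat > h.py <<'E'
import numpy as np, cv2
from station import manip
def ray(p,uv):
    K=np.array([[p['fx'],0,p['cx']],[0,p['fy'],p['cy']],[0,0,1.]])
    x=cv2.undistortPoints(np.array([[uv]],float),K,np.array([p['k1'],0,0,0,0.]))[0,0]
    T=np.array(p['cam_to_world']); d=T[:3,:3]@np.array([x[0],-x[1],-1]); return T[:3,3],d
def atz(p,uv,z):
    o,d=ray(p,uv); return o+d*(z-o[2])/d[2]
def proj(p,X):
    T=np.array(p['cam_to_world']); c=T[:3,:3].T@(np.array(X)-T[:3,3]); a=np.array([c[0],-c[1]])/-c[2]
    a=a*(1+p['k1']*(a@a)); return [p['fx']*a[0]+p['cx'],p['fy']*a[1]+p['cy']]
def tri(obs):
    A=np.zeros((3,3));b=np.zeros(3)
    for p,uv in obs:
        o,d=ray(p,uv); d=d/np.linalg.norm(d); M=np.eye(3)-np.outer(d,d); A+=M;b+=M@o
    return np.linalg.solve(A,b)
def save(p,n): cv2.imwrite('pics/'+n+'.png',p['pixels'][:,:,::-1])
E
cat > a.py <<'E'
from h import *
np.set_printoptions(precision=4,suppress=True)
P={n:manip.snapshot(n) for n in('top','side')}
Z=dict(bar_hinge=.087,bar_handle=.145,upper_ring=.104,lower_ring=.048,pin_red=.005,pin_blue=.047,block=0,rack=0)
for n in P: save(P[n],n+'0'); print(n,np.array(P[n]['cam_to_world'])[:3,3])
for l,z in Z.items():
    o={}
    for n,p in P.items():
        r=manip.tip_of(p,l)
        for q in r[:2]: print(l,n,round(q['score'],2),np.round(q['at'],1),'@z',atz(p,q['at'],z))
        if r: o[n]=(p,r[0]['at'])
    if len(o)==2: print('   tri',tri(list(o.values())))
for l in('pin_red','pin_blue'):
    for n,p in P.items():
        for q in manip.look_for(p,l)[:2]: print('look',l,n,round(q['score'],2),np.round(q['at'],1),atz(p,q['at'],.10))
s=manip.get_state();print(s['ee_pos'],s['tcp_rot'],s['grip_width'],s['time_s'])
E
python3 a.py; python3 -c "
import cv2,numpy as np
cv2.imwrite('pics/both0.png',cv2.resize(np.vstack([cv2.imread('pics/top0.png'),cv2.imread('pics/side0.png')]),None,fx=.78,fy=.78))"
```

```text
top [ 0.4923 -0.0389  0.9236]
side [ 0.4261 -0.7371  0.6456]
bar_hinge top 0.79 [152.4 171.3] @z [0.6123 0.2115 0.087 ]
bar_hinge side 0.91 [236.2 150.8] @z [0.6255 0.2172 0.087 ]
   tri [0.6177 0.2094 0.0915]
bar_handle top 0.7 [200.6 191.9] @z [0.5562 0.0833 0.145 ]
bar_handle side 0.8 [223.6 156. ] @z [0.5657 0.0982 0.145 ]
   tri [0.5591 0.0813 0.1552]
upper_ring top 0.73 [230.9 212.5] @z [0.5104 0.0179 0.104 ]
upper_ring side 0.75 [211.9 185.4] @z [0.5202 0.0269 0.104 ]
   tri [0.5146 0.0169 0.1114]
lower_ring top 0.72 [238.  174.3] @z [0.6083 0.0037 0.048 ]
lower_ring side 0.69 [248.1 208.8] @z [ 0.6056 -0.0211  0.048 ]
   tri [0.6116 0.0047 0.0265]
pin_red top 0.68 [322.4 192.1] @z [ 0.5647 -0.2179  0.005 ]
pin_red side 0.55 [224.8 153.8] @z [0.6116 0.3456 0.005 ]
   tri [ 0.5332 -0.1586  0.3037]
pin_blue top 0.7 [367.6 203.4] @z [ 0.5318 -0.3242  0.047 ]
pin_blue top 0.55 [241.3 174.1] @z [ 0.6088 -0.0046  0.047 ]
pin_blue side 0.88 [247.7 310.1] @z [ 0.5313 -0.3225  0.047 ]
pin_blue side 0.24 [230.6 151.9] @z [0.6203 0.2825 0.047 ]
   tri [ 0.5313 -0.3237  0.0486]
block top 0.74 [345.1 199.8] @z [ 0.5441 -0.2792  0.    ]
block side 0.66 [247.9 299.4] @z [ 0.5463 -0.264   0.    ]
block side 0.25 [220.8 156.2] @z [0.5964 0.341  0.    ]
   tri [ 0.5433 -0.2752  0.0153]
rack top 0.89 [202.4 138.2] @z [0.7143 0.1026 0.    ]
rack top 0.42 [367.  201.9] @z [ 0.5379 -0.3381  0.    ]
rack side 0.74 [273.8 188.8] @z [0.7197 0.113  0.    ]
   tri [0.7138 0.101  0.009 ]
look pin_red top 0.71 [331.9 188.9] [ 0.5647 -0.2223  0.1   ]
look pin_red side 0.72 [247.  305.7] [ 0.5229 -0.35    0.1   ]
look pin_red side 0.65 [253.8 252. ] [ 0.5677 -0.2249  0.1   ]
look pin_blue top 0.77 [370.8 204. ] [ 0.5279 -0.3147  0.1   ]
look pin_blue side 0.54 [247.7 293. ] [ 0.5307 -0.3234  0.1   ]
look pin_blue side 0.18 [254.6 251. ] [ 0.57   -0.2225  0.1   ]
[0.2475 0.4911 0.2313] [-179.9992    0.0002  153.2558] 0.08520824450599386 1.1
```

View pics/both0.png

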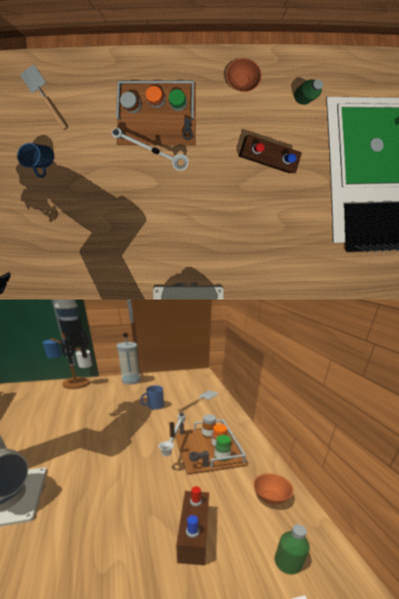

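The top view (scaled 0.78) shows the rack at about (155,112), the open bar running from (118,132) to its ring at (180,162), the red knob at (258,148) and the blue knob at (290,158). The side view agrees. The measured lengths also fit: hinge to handle 141 mm, hinge to ring 220 mm. I'll now move to a point in front of the handle with the fingers shut.

Call:
arm_command --series '[{"xyz":[1.75,-2.75,0],"rot":[0,0,0.0467],"claw":0},{"xyz":[1.75,-2.75,0],"rot":[0,0,0.0467],"claw":0},{"xyz":[1.75,-2.75,0],"rot":[0,0,0.0467],"claw":0},{"xyz":[1.75,-2.75,0],"rot":[0,0,0.0467],"claw":0},{"xyz":[1.75,-2.75,0],"rot":[0,0,0.0467],"claw":0}]'

```text
time_s: 1.52
ee_pos: [0.3354, 0.3524, 0.2313]
tcp_rot: [180.0, 0.0, 166.8]
force: [0.6, 0.0, 0.2]
grip_width: 0.0256
grip_force: 0.0
```

Call:
arm_command --series '[{"xyz":[1.75,-2.75,0],"rot":[0,0,0.0467],"claw":0},{"xyz":[1.75,-2.75,0],"rot":[0,0,0.0467],"claw":0},{"xyz":[1.75,-2.75,0],"rot":[0,0,0.0467],"claw":0},{"xyz":[1.75,-2.75,0],"rot":[0,0,0.0467],"claw":0},{"xyz":[1.75,-2.75,0],"rot":[0,0,0.0467],"claw":0}]'

```text
time_s: 1.93
ee_pos: [0.4231, 0.2147, 0.2315]
tcp_rot: [180.0, 0.0, -179.9]
force: [0.8, 1.3, 0.6]
grip_width: -0.0001
grip_force: 0.0
```

Call:
arm_command --series '[{"xyz":[1.6,-2.75,0],"claw":0},{"xyz":[1.6,-2.75,0],"claw":0},{"xyz":[1.6,-2.75,0],"claw":0},{"xyz":[1.6,-2.75,0],"claw":0},{"xyz":[1.6,-2.75,0],"claw":0}]'

```text
validation failed for argument at $.se...
```

Call:
arm_command --series '[{"xyz":[1.6,-2.7,0],"rot":[0,0,0],"claw":0},{"xyz":[1.6,-2.7,0],"rot":[0,0,0],"claw":0},{"xyz":[1.6,-2.7,0],"rot":[0,0,0],"claw":0},{"xyz":[1.6,-2.7,0],"rot":[0,0,0],"claw":0},{"xyz":[1.6,-2.7,0],"rot":[0,0,0],"claw":0}]'

```text
time_s: 2.35
ee_pos: [0.5031, 0.0796, 0.2314]
tcp_rot: [180.0, 0.0, -180.0]
force: [1.4, 1.0, -0.6]
grip_width: 0.0001
grip_force: 0.0
```

Call:
arm_command --series '[{"xyz":[0,0,-3],"rot":[0,0,0],"claw":0},{"xyz":[0,0,-3],"rot":[0,0,0],"claw":0},{"xyz":[0,0,-3],"rot":[0,0,0],"claw":0},{"xyz":[0,0,-2.6],"rot":[0,0,0],"claw":0},{"xyz":[0,0,0],"rot":[0,0,0],"claw":0}]'

```text
time_s: 2.77
ee_pos: [0.4999, 0.081, 0.111]
tcp_rot: [180.0, -0.4, 180.0]
force: [-0.3, -0.4, 0.7]
grip_width: -0.0002
grip_force: 0.0
```

```bash
python3 - <<'E'
from h import *
P=[manip.snapshot(n) for n in('top','side')]
for p,n in zip(P,('t','s')):
    for l,z in (('bar_handle',.145),('upper_ring',.104)):
        for q in manip.tip_of(p,l)[:1]: print(n,l,q['score'],q['at'],atz(p,q['at'],z).round(4))
u=[np.array(proj(P[i],[.55,.06,.11])).astype(int) for i in(0,1)]
c=[cv2.resize(p['pixels'][max(0,v[1]-75):v[1]+75,v[0]-75:v[0]+75],(390,390),interpolation=cv2.INTER_CUBIC) for p,v in zip(P,u)]
cv2.imwrite('pics/c1.png',np.hstack(c)[:,:,::-1]); print(u, manip.get_state()['ee_pos'])
E
```

```text
t bar_handle 0.97 [196.5, 192.7] [0.5544 0.0926 0.145 ]
t upper_ring 0.85 [232.4, 209.8] [0.5167 0.0144 0.104 ]
s bar_handle 0.78 [222.3, 153.8] [0.5644 0.1105 0.145 ]
s upper_ring 0.67 [210.7, 185.4] [0.5172 0.0276 0.104 ]
[array([212, 195]), array([220, 175])] [0.50353986 0.08124317 0.11705482]
```

View pics/c1.png

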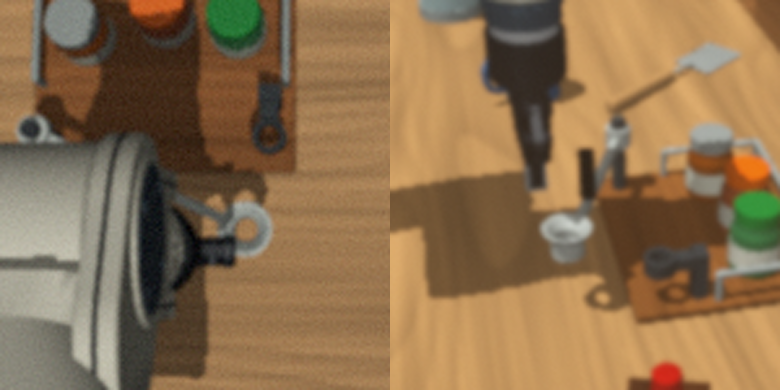

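The right-hand crop shows the shut fingers at (537,180), in front of the black handle at (586,172) and clear of the bar. The left-hand crop shows the fixed ring at (268,130). Next I push in +x.

Call:
arm_command --series '[{"xyz":[1.2,-0.1,0],"rot":[0,0,0],"claw":0},{"xyz":[1.2,-0.1,0],"rot":[0,0,0],"claw":0},{"xyz":[1.2,-0.1,0],"rot":[0,0,0],"claw":0},{"xyz":[1.2,-0.1,0],"rot":[0,0,0],"claw":0},{"xyz":[1.2,-0.1,0],"rot":[0,0,0],"claw":0}]'

```text
time_s: 3.48
ee_pos: [0.5612, 0.0707, 0.1167]
tcp_rot: [-179.3, -0.2, 179.8]
force: [-16.6, -42.5, 10.9]
grip_width: -0.0005
grip_force: 20.2
```

Call:
arm_command --series '[{"xyz":[0.5,-0.1,0],"rot":[0,0,0],"claw":0},{"xyz":[0.5,-0.1,0],"rot":[0,0,0],"claw":0},{"xyz":[0.5,0,0],"rot":[0,0,0],"claw":0},{"xyz":[0.4,0,0],"rot":[0,0,0],"claw":0},{"xyz":[0,0,0],"rot":[0,0,0],"claw":0}]'

```text
time_s: 3.9
ee_pos: [0.5815, 0.0669, 0.1162]
tcp_rot: [-179.2, -0.1, 179.7]
force: [-5.2, -37.3, 0.2]
grip_width: 0.0001
grip_force: 15.2
```

Call:
arm_command --series '[{"xyz":[0.2,0,0],"rot":[0,0,0],"claw":0},{"xyz":[0.2,0,0],"rot":[0,0,0],"claw":0},{"xyz":[0.2,0,0],"rot":[0,0,0],"claw":0},{"xyz":[0,0,0],"rot":[0,0,0],"claw":0},{"xyz":[0,0,0],"rot":[0,0,0],"claw":0}]'

```text
time_s: 4.32
ee_pos: [0.588, 0.0747, 0.1158]
tcp_rot: [180.0, 0.1, -180.0]
force: [0.6, 0.2, 0.1]
grip_width: 0.0003
grip_force: 0.0
```

The sideways force was large and has now dropped away, so I'll look again.

```bash
python3 - <<'E'
from h import *
P=[manip.snapshot(n) for n in('top','side')]
for p,n in zip(P,('t','s')):
    for l,z in (('bar_handle',.145),('upper_ring',.104),('bar_hinge',.087)):
        for q in manip.tip_of(p,l)[:1]: print(n,l,q['score'],q['at'],atz(p,q['at'],z).round(4))
u=[np.array(proj(P[i],[.55,.06,.11])).astype(int) for i in(0,1)]
c=[cv2.resize(p['pixels'][max(0,v[1]-75):v[1]+75,v[0]-75:v[0]+75],(390,390),interpolation=cv2.INTER_CUBIC) for p,v in zip(P,u)]
cv2.imwrite('pics/c2.png',np.hstack(c)[:,:,::-1]); print(u, manip.get_state()['ee_pos'])
E
```

```text
t upper_ring 0.8 [239.3, 172.9] [ 0.6042 -0.0021  0.104 ]
t bar_hinge 0.61 [204.0, 135.3] [0.7006 0.0854 0.087 ]
s bar_handle 0.78 [244.1, 155.1] [0.6208 0.0905 0.145 ]
s upper_ring 0.76 [245.6, 184.8] [0.606  0.0098 0.104 ]
[array([212, 195]), array([220, 175])] [0.58751829 0.07426015 0.11530032]
```

View pics/c2.png

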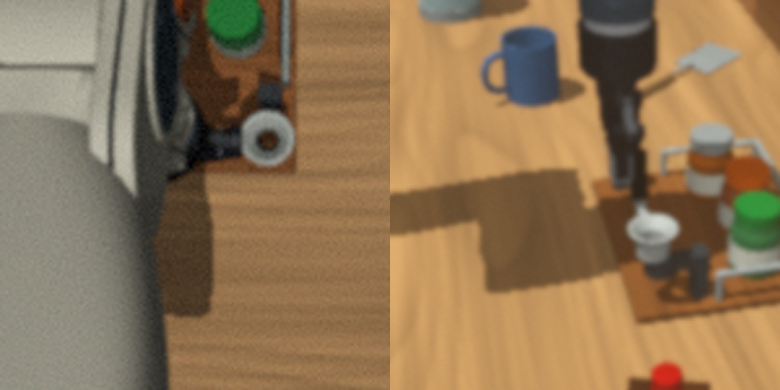

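The ring is now almost over the fixed ring: (268,138) in the left-hand crop against about (268,130) before. The fingers are right behind the handle. I'll push the last few millimetres until the stop resists.

Call:
arm_command --series '[{"xyz":[0.2,0,0],"rot":[0,0,0],"claw":0},{"xyz":[0.2,0,0],"rot":[0,0,0],"claw":0},{"xyz":[0.2,0,0],"rot":[0,0,0],"claw":0},{"xyz":[0,0,0],"rot":[0,0,0],"claw":0},{"xyz":[0,0,0],"rot":[0,0,0],"claw":0}]'

```text
time_s: 5.13
ee_pos: [0.5931, 0.0741, 0.1151]
tcp_rot: [-180.0, -0.1, -180.0]
force: [-4.8, -1.3, 0.0]
grip_width: 0.0001
grip_force: 2.2
```

Call:
arm_command --series '[{"xyz":[0.2,0,0],"rot":[0,0,0],"claw":0},{"xyz":[0.2,0,0],"rot":[0,0,0],"claw":0},{"xyz":[0,0,0],"rot":[0,0,0],"claw":0},{"xyz":[0,0,0],"rot":[0,0,0],"claw":0},{"xyz":[0,0,0],"rot":[0,0,0],"claw":0}]'

```text
time_s: 5.55
ee_pos: [0.5933, 0.0741, 0.115]
tcp_rot: [-180.0, -0.4, -180.0]
force: [-21.6, -2.6, 11.8]
grip_width: -0.0002
grip_force: 11.3
```

The stop holds: 21 N with no further motion. I back off, rise and go above the red pin.

Call:
arm_command --series '[{"xyz":[-2,0,0],"rot":[0,0,0],"claw":0},{"xyz":[-1,0,2],"rot":[0,0,0],"claw":0},{"xyz":[0,0,3],"rot":[0,0,0],"claw":2},{"xyz":[0,0,3],"rot":[0,0,0],"claw":4},{"xyz":[0,-2,2],"rot":[0,0,0],"claw":5.5}]'

```text
time_s: 5.97
ee_pos: [0.5682, 0.0561, 0.2183]
tcp_rot: [179.9, 0.2, -179.8]
force: [1.1, -0.4, 1.1]
grip_width: 0.0358
grip_force: 0.0
```

Call:
arm_command --series '[{"xyz":[0,-3.5,0],"rot":[0,0,0],"claw":5.5},{"xyz":[0,-3.5,0],"rot":[0,0,0],"claw":5.5},{"xyz":[0,-3.5,0],"rot":[0,0,0],"claw":5.5},{"xyz":[0,-3.5,0],"rot":[0,0,0],"claw":5.5},{"xyz":[0,-3.5,0],"rot":[0,0,0],"claw":5.5}]'

```text
time_s: 6.38
ee_pos: [0.5679, -0.1225, 0.2156]
tcp_rot: [-180.0, 0.1, -180.0]
force: [0.5, 0.1, 0.0]
grip_width: 0.0551
grip_force: 0.0
```

Call:
arm_command --series '[{"xyz":[0,-3.5,0],"rot":[0,0,0],"claw":5.5},{"xyz":[0,-3.5,0],"rot":[0,0,0],"claw":5.5},{"xyz":[0,0,0],"rot":[0,0,0],"claw":5.5},{"xyz":[0,0,0],"rot":[0,0,0],"claw":5.5},{"xyz":[0,0,0],"rot":[0,0,0],"claw":5.5}]'

```text
time_s: 6.8
ee_pos: [0.5677, -0.1909, 0.2152]
tcp_rot: [180.0, 0.0, 180.0]
force: [0.5, 1.0, 0.6]
grip_width: 0.0548
grip_force: 0.0
```

```bash
python3 - <<'E'
from h import *
P=[manip.snapshot(n) for n in('top','side')]
for p,n in zip(P,('t','s')):
    save(p,n+'3')
    for l,z in (('bar_handle',.145),('upper_ring',.104),('lower_ring',.048),('bar_hinge',.087),('pin_red',.005),('pin_blue',.047)):
        for q in manip.tip_of(p,l)[:1]: print(n,l,round(q['score'],2),np.round(q['at'],1),atz(p,q['at'],z).round(4))
    hsv=cv2.cvtColor(p['pixels'],cv2.COLOR_RGB2HSV)
    for c,q in (('red',[.565,-.222,.1]),('blue',[.53,-.32,.1])):
        m=((hsv[...,0]<6)|(hsv[...,0]>174) if c=='red' else abs(hsv[...,0].astype(int)-115)<12)&(hsv[...,1]>160)&(hsv[...,2]>60)
        k,L,S,C=cv2.connectedComponentsWithStats(m.astype(np.uint8))
        v=proj(p,q)
        i=[i for i in range(1,k) if S[i,4]>25 and np.hypot(*(C[i]-v))<25]
        print(n,c,[(S[j,4],C[j].round(1),atz(p,C[j],.102).round(4)) for j in i])
c=[]
for p,q in zip(P,([.58,-.15,.1],[.58,-.1,.1])):
    v=np.array(proj(p,q)).astype(int); c.append(cv2.resize(p['pixels'][v[1]-95:v[1]+95,v[0]-95:v[0]+95],(390,390),interpolation=cv2.INTER_CUBIC))
cv2.imwrite('pics/c3.png',np.hstack(c)[:,:,::-1])
print(manip.get_state()['ee_pos'],manip.get_state()['grip_width'])
E
```

```text
t bar_handle 0.67 [203.6 166.8] [0.6132 0.077  0.145 ]
t upper_ring 0.86 [239.6 169.9] [ 0.6114 -0.0029  0.104 ]
t lower_ring 0.57 [240.9 174.7] [ 0.6072 -0.0037  0.048 ]
t bar_hinge 0.97 [151.2 169. ] [0.618  0.2146 0.087 ]
t pin_red 0.54 [322.9 193.9] [ 0.5599 -0.2191  0.005 ]
t red [(np.int32(26), array([329.9, 191.1]), array([ 0.5594, -0.217 ,  0.102 ]))]
t blue []
s bar_handle 0.79 [244.8 154.2] [0.6238 0.0948 0.145 ]
s upper_ring 0.71 [249.7 188.3] [ 0.6126 -0.0078  0.104 ]
s lower_ring 0.86 [249.4 203.9] [ 0.6139 -0.0016  0.048 ]
s bar_hinge 0.6 [232.7 154.7] [0.6102 0.1964 0.087 ]
s pin_blue 0.88 [246.2 305.4] [ 0.531  -0.3114  0.047 ]
s red [(np.int32(213), array([250.9, 249.1]), array([ 0.5633, -0.2172,  0.102 ]))]
s blue [(np.int32(158), array([245.9, 285.5]), array([ 0.5311, -0.3073,  0.102 ]))]
[ 0.56751743 -0.1908271   0.21527531] 0.05482046858267647
```

View pics/c3.png

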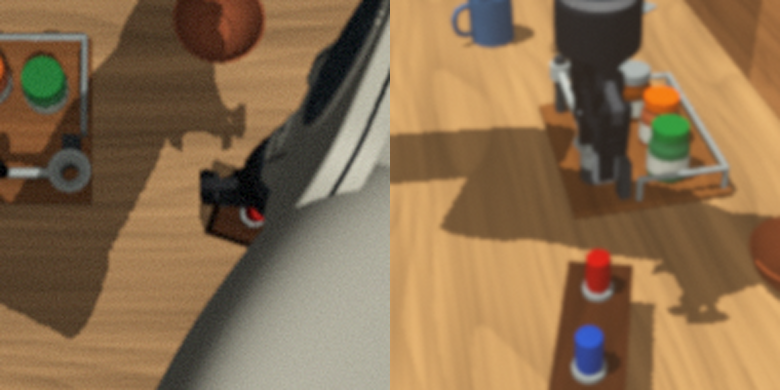

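The left-hand crop shows the bar shut, with its ring at (70,170) over the tray's ring. The right-hand crop shows the red knob at (598,272) and the blue knob at (590,350), both untouched. I'll fit both knob positions using the unoccluded first pictures.

```bash
python3 - <<'E'
from h import *
from scipy.optimize import least_squares
P={n:manip.snapshot(n) for n in('top','side')}
t=np.linspace(0,2*np.pi,40,endpoint=False)
for c,q in (('red',[.565,-.222]),('blue',[.53,-.32])):
    B={}
    for n,p in P.items():
        im=cv2.imread(f'pics/{n}0.png'); hsv=cv2.cvtColor(im,cv2.COLOR_BGR2HSV)
        m=((hsv[...,0]<8)|(hsv[...,0]>172) if c=='red' else abs(hsv[...,0].astype(int)-115)<15)&(hsv[...,1]>130)&(hsv[...,2]>40)
        k,L,S,C=cv2.connectedComponentsWithStats(m.astype(np.uint8))
        v=np.array(proj(p,[*q,.102])); i=min((i for i in range(1,k) if S[i,4]>25),key=lambda i:np.hypot(*(C[i]-v)))
        x,y,w,h=S[i,:4]; B[n]=np.array([x,y,x+w,y+h]); print(c,n,B[n],S[i,4])
    def f(a,ns):
        r=[]
        for n in ns:
            pts=np.array([proj(P[n],[a[0]+.013*np.cos(s),a[1]+.013*np.sin(s),z]) for s in t for z in(.081,.123)])
            r+=list(np.r_[pts.min(0),pts.max(0)]-B[n]+np.array([.5]*4))
        return np.array(r)
    for ns in(('top','side'),('top',),('side',)):
        s=least_squares(f,q,args=(ns,),loss='soft_l1'); print(ns,s.x.round(4),s.fun.round(1))
E
```

```text
red top [326 182 340 195] 138
red side [244 240 258 261] 221
('top', 'side') [ 0.5637 -0.2218] [-0.8  1.4 -0.1  0.8  1.8 -0.6  0.6  1.7]
('top',) [ 0.5663 -0.2229] [-0.4  0.2  0.4 -0.2]
('side',) [ 0.5617 -0.2195] [ 0.7 -1.2 -0.7  1.1]
blue top [365 197 380 208] 121
blue side [240 277 254 300] 237
('top', 'side') [ 0.5309 -0.3151] [-1.4  0.1  0.2  0.9  0.3 -0.7  0.5  2.1]
('top',) [ 0.5322 -0.3165] [-0.8 -0.4  0.8  0.4]
('side',) [ 0.5308 -0.313 ] [-0.1 -1.5  0.1  1.2]
```

Call:
arm_command --series '[{"xyz":[-0.35,-3.05,0],"rot":[0,0,0],"claw":5.5},{"xyz":[0,0,0],"rot":[0,0,0],"claw":5.5},{"xyz":[0,0,-3.2],"rot":[0,0,0],"claw":5.5},{"xyz":[0,0,-3.2],"rot":[0,0,0],"claw":5.5},{"xyz":[0,0,-2.6],"rot":[0,0,0],"claw":5.5}]'

```text
time_s: 8.02
ee_pos: [0.5636, -0.2214, 0.1236]
tcp_rot: [180.0, -0.0, 180.0]
force: [-0.0, -0.1, -0.4]
grip_width: 0.0548
grip_force: 0.0
```

Call:
arm_command --series '[{"xyz":[0,0,-2],"rot":[0,0,0],"claw":5.5},{"xyz":[0,0,-2],"rot":[0,0,0],"claw":5.5},{"xyz":[0,0,0],"rot":[0,0,0],"claw":5.5},{"xyz":[0,0,0],"rot":[0,0,0],"claw":3.5},{"xyz":[0,0,0],"rot":[0,0,0],"claw":3.5}]'

```text
time_s: 8.43
ee_pos: [0.5645, -0.2217, 0.0865]
tcp_rot: [-180.0, 0.1, -180.0]
force: [0.1, -0.2, -0.3]
grip_width: 0.0353
grip_force: 0.0
```

Call:
arm_command --series '[{"xyz":[0,0,0],"rot":[0,0,0],"claw":2.8},{"xyz":[0,0,0],"rot":[0,0,0],"claw":2.4},{"xyz":[0,0,0],"rot":[0,0,0],"claw":1.5},{"xyz":[0,0,0],"rot":[0,0,0],"claw":0.5},{"xyz":[0,0,0],"rot":[0,0,0],"claw":0}]'

```text
time_s: 8.85
ee_pos: [0.5648, -0.2217, 0.0871]
tcp_rot: [-179.9, 0.2, -180.0]
force: [-0.5, 1.4, 5.3]
grip_width: 0.0246
grip_force: 58.4
```

Call:
arm_command --series '[{"xyz":[0,0,1.5],"rot":[0,0,0],"claw":0},{"xyz":[0,0,3],"rot":[0,0,0],"claw":0},{"xyz":[0,0,3],"rot":[0,0,0],"claw":0},{"xyz":[0,0,3],"rot":[0,0,0],"claw":0},{"xyz":[0,0,3],"rot":[0,0,0],"claw":0}]'

```text
time_s: 9.27
ee_pos: [0.5638, -0.2212, 0.2225]
tcp_rot: [-180.0, 0.0, -180.0]
force: [0.4, -0.2, -1.9]
grip_width: 0.0242
grip_force: 58.9
```

Call:
arm_command --series '[{"xyz":[0.5,2.5,0],"rot":[0,0,0],"claw":0},{"xyz":[0.5,2.5,0],"rot":[0,0,0],"claw":0},{"xyz":[0.5,2.5,0],"rot":[0,0,0],"claw":0},{"xyz":[0.5,2.5,0],"rot":[0,0,0],"claw":0},{"xyz":[0,0,0],"rot":[0,0,0],"claw":0}]'

```text
time_s: 9.68
ee_pos: [0.5844, -0.1177, 0.2212]
tcp_rot: [180.0, 0.1, -179.8]
force: [-0.6, 0.2, -1.1]
grip_width: 0.0247
grip_force: 59.2
```

```bash
python3 - <<'E'
from h import *
P=[manip.snapshot(n) for n in('top','side')]
for p,n in zip(P,('t','s')):
    for l,z in (('upper_ring',.104),('lower_ring',.048),('pin_red',.14),('pin_blue',.047)):
        for q in manip.tip_of(p,l)[:1]: print(n,l,round(q['score'],2),np.round(q['at'],1),atz(p,q['at'],z).round(4))
s=manip.get_state();print(s['ee_pos'],s['grip_width'])
c=[]
for p,q in zip(P,([.6,-.06,.13],[.6,-.06,.13])):
    v=np.array(proj(p,q)).astype(int); c.append(cv2.resize(p['pixels'][v[1]-65:v[1]+65,v[0]-65:v[0]+65],(390,390),interpolation=cv2.INTER_CUBIC));print(v)
cv2.imwrite('pics/c4.png',np.hstack(c)[:,:,::-1])
E
```

```text
t upper_ring 0.94 [241.4 170.8] [ 0.6092 -0.0071  0.104 ]
t lower_ring 0.58 [241.4 172.2] [ 0.6136 -0.005   0.048 ]
t pin_blue 0.53 [240.3 171.6] [ 0.6153 -0.0021  0.047 ]
s upper_ring 0.55 [247.3 184.1] [0.611  0.0119 0.104 ]
s lower_ring 0.83 [249.  207.7] [ 0.609  -0.0171  0.048 ]
s pin_red 0.74 [248.1 203.2] [ 0.5828 -0.1117  0.14  ]
s pin_blue 0.92 [246.3 309.2] [ 0.5291 -0.3199  0.047 ]
[ 0.58390005 -0.12199428  0.22022591] 0.02427979507566432
[263 172]
[249 192]
```

View pics/c4.png

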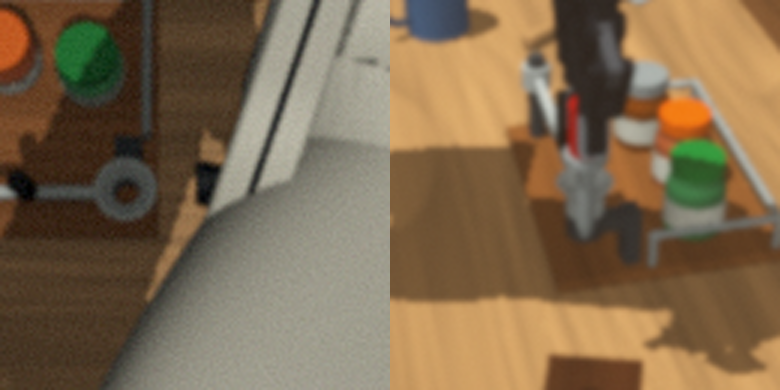

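The pin hangs straight in the gripper, with the red knob at (572,130) and the shank near (585,190) in the right-hand crop. In the left-hand crop the shut ring is centred at (126,188), full-image pixel (240,169.7). I'll average a few looks at the ring from the top.

```bash
python3 - <<'E'
from h import *
R=[];M=[];S=[]
for i in range(6):
    p=manip.snapshot('top'); q=manip.tip_of(p,'upper_ring')
    if q and q[0]['score']>.5: R.append(atz(p,q[0]['at'],.104))
    if i==0:
        g=cv2.resize(cv2.cvtColor(p['pixels'],cv2.COLOR_RGB2GRAY)[145:195,215:265],None,fx=8,fy=8,interpolation=cv2.INTER_CUBIC)
        h=cv2.HoughCircles(cv2.GaussianBlur(g,(0,0),4),cv2.HOUGH_GRADIENT,1,200,param1=60,param2=15,minRadius=50,maxRadius=100)
        if h is not None:
            for c in h[0][:2]: uv=[215+(c[0]+.5)/8-.5,145+(c[1]+.5)/8-.5]; print('hough',uv,c[2]/8,atz(p,uv,.104).round(4))
R=np.array(R);print(R.round(4),np.median(R,0))
print(manip.get_state()['ee_pos'])
E
```

```text
[[ 0.5989 -0.0042  0.104 ]
 [ 0.6015 -0.0076  0.104 ]
 [ 0.6099 -0.0062  0.104 ]
 [ 0.607  -0.004   0.104 ]
 [ 0.6097 -0.0021  0.104 ]
 [ 0.6073 -0.004   0.104 ]] [ 0.60715826 -0.00413836  0.104     ]
[ 0.58403111 -0.12129138  0.22028749]
```

Call:
arm_command --series '[{"xyz":[0.6,2.9,0],"rot":[0,0,0],"claw":0},{"xyz":[0.6,2.9,0],"rot":[0,0,0],"claw":0},{"xyz":[0.6,2.9,0],"rot":[0,0,0],"claw":0},{"xyz":[0.8,3.0,0],"rot":[0,0,0],"claw":0},{"xyz":[0,0,0],"rot":[0,0,0],"claw":0}]'

```text
time_s: 11.2
ee_pos: [0.6107, 0.0002, 0.2203]
tcp_rot: [179.9, 0.0, -179.8]
force: [-0.3, 0.1, -0.8]
grip_width: 0.0249
grip_force: 59.4
```

```bash
python3 - <<'E'
from h import *
p=manip.snapshot('side')
for l,z in (('upper_ring',.104),('pin_red',.138),('lower_ring',.048)):
    for q in manip.tip_of(p,l)[:1]: print(l,round(q['score'],2),np.round(q['at'],1),atz(p,q['at'],z).round(4))
e=manip.get_state()['ee_pos'];print(e)
v=np.array(proj(p,[.61,-.004,.12])).astype(int);c=cv2.resize(p['pixels'][v[1]-40:v[1]+40,v[0]-40:v[0]+40],(560,560),interpolation=cv2.INTER_CUBIC)
print(v,proj(p,[.61,-.004,.104]),proj(p,[e[0],e[1],e[2]-.082]))
cv2.imwrite('pics/c5.png',c[:,:,::-1])
E
```

```text
upper_ring 0.82 [246.5 186.1] [0.6069 0.0036 0.104 ]
pin_red 0.73 [249.1 174.4] [0.614  0.0056 0.138 ]
lower_ring 0.72 [247.1 208.6] [ 0.6032 -0.0196  0.048 ]
[ 0.60994141 -0.00472161  0.22021542]
[248 182] [np.float64(248.36045953082248), np.float64(187.602508575697)] [np.float64(248.5181896753515), np.float64(176.73155493402356)]
```

View pics/c5.png

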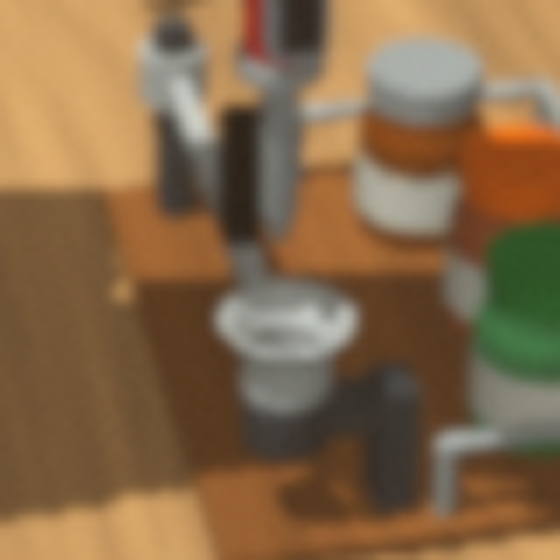

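In this crop the pin's point is at (277,235) and the funnel mouth is centred at (287,318). The pin is therefore about 1.4 px (roughly 2 mm) short in x. I correct that and descend.

Call:
arm_command --series '[{"xyz":[0.2,0,-1],"rot":[0,0,0],"claw":0},{"xyz":[0,0,-1],"rot":[0,0,0],"claw":0},{"xyz":[0,0,-1],"rot":[0,0,0],"claw":0},{"xyz":[0,0,-1],"rot":[0,0,0],"claw":0},{"xyz":[0,0,0],"rot":[0,0,0],"claw":0}]'

```text
time_s: 11.82
ee_pos: [0.6108, -0.0046, 0.1773]
tcp_rot: [180.0, -0.2, 180.0]
force: [-0.4, -0.8, -1.7]
grip_width: 0.0244
grip_force: 59.4
```

Call:
arm_command --series '[{"xyz":[0,0,-0.5],"rot":[0,0,0],"claw":0},{"xyz":[0,0,-0.5],"rot":[0,0,0],"claw":0},{"xyz":[0,0,-0.5],"rot":[0,0,0],"claw":0},{"xyz":[0,0,0],"rot":[0,0,0],"claw":0},{"xyz":[0,0,0],"rot":[0,0,0],"claw":0}]'

```text
time_s: 12.23
ee_pos: [0.6119, -0.0043, 0.1651]
tcp_rot: [180.0, -0.0, -180.0]
force: [0.5, -0.2, -0.3]
grip_width: 0.0245
grip_force: 59.4
```

Point now at about z = 0.083, inside the hole without contact. I continue.

Call:
arm_command --series '[{"xyz":[0,0,-0.5],"rot":[0,0,0],"claw":0},{"xyz":[0,0,-0.5],"rot":[0,0,0],"claw":0},{"xyz":[0,0,-0.5],"rot":[0,0,0],"claw":0},{"xyz":[0,0,-0.5],"rot":[0,0,0],"claw":0},{"xyz":[0,0,0],"rot":[0,0,0],"claw":0}]'

```text
time_s: 12.65
ee_pos: [0.6115, -0.0043, 0.1439]
tcp_rot: [180.0, -0.1, -180.0]
force: [-1.0, -0.0, -1.1]
grip_width: 0.0245
grip_force: 59.4
```

Call:
arm_command --series '[{"xyz":[0,0,-0.5],"rot":[0,0,0],"claw":0},{"xyz":[0,0,-0.5],"rot":[0,0,0],"claw":0},{"xyz":[0,0,-0.5],"rot":[0,0,0],"claw":0},{"xyz":[0,0,-0.5],"rot":[0,0,0],"claw":0},{"xyz":[0,0,0],"rot":[0,0,0],"claw":0}]'

```text
time_s: 13.07
ee_pos: [0.6115, -0.0043, 0.124]
tcp_rot: [180.0, -0.1, -180.0]
force: [0.2, 0.4, -1.1]
grip_width: 0.0247
grip_force: 59.4
```

Call:
arm_command --series '[{"xyz":[0,0,-0.4],"rot":[0,0,0],"claw":0},{"xyz":[0,0,-0.3],"rot":[0,0,0],"claw":0},{"xyz":[0,0,-0.2],"rot":[0,0,0],"claw":0},{"xyz":[0,0,-0.2],"rot":[0,0,0],"claw":0},{"xyz":[0,0,0],"rot":[0,0,0],"claw":0}]'

```text
time_s: 13.48
ee_pos: [0.6119, -0.0043, 0.1139]
tcp_rot: [180.0, -0.0, -180.0]
force: [0.0, -0.7, -1.3]
grip_width: 0.0249
grip_force: 59.4
```

Nearly home, with no contact force. I lower another 2 mm, then open and let it drop the rest.

Call:
arm_command --series '[{"xyz":[0,0,-0.2],"rot":[0,0,0],"claw":0},{"xyz":[0,0,0],"rot":[0,0,0],"claw":0},{"xyz":[0,0,0],"rot":[0,0,0],"claw":3},{"xyz":[0,0,0],"rot":[0,0,0],"claw":4.5},{"xyz":[0,0,0],"rot":[0,0,0],"claw":5.5}]'

```text
time_s: 13.9
ee_pos: [0.612, -0.0044, 0.1123]
tcp_rot: [-180.0, 0.0, -180.0]
force: [0.1, 0.1, -0.5]
grip_width: 0.0533
grip_force: 0.0
```

Call:
arm_command --series '[{"xyz":[0,0,0],"rot":[0,0,0],"claw":5.5},{"xyz":[0,0,2],"rot":[0,0,0],"claw":5.5},{"xyz":[0,0,3],"rot":[0,0,0],"claw":5.5},{"xyz":[0,0,3],"rot":[0,0,0],"claw":5.5},{"xyz":[0,0,3],"rot":[0,0,0],"claw":5.5}]'

```text
time_s: 14.32
ee_pos: [0.6117, -0.0043, 0.2235]
tcp_rot: [180.0, -0.0, -180.0]
force: [0.7, 0.0, -1.1]
grip_width: 0.055
grip_force: 0.0
```

Call:
arm_command --series '[{"xyz":[-3,2,0],"rot":[0,0,0],"claw":5.5},{"xyz":[-3,2,0],"rot":[0,0,0],"claw":5.5},{"xyz":[-3,2,0],"rot":[0,0,0],"claw":5.5},{"xyz":[-3,2,0],"rot":[0,0,0],"claw":5.5},{"xyz":[0,0,0],"rot":[0,0,0],"claw":5.5}]'

```text
time_s: 14.73
ee_pos: [0.4872, 0.0782, 0.2231]
tcp_rot: [180.0, -0.1, -179.9]
force: [0.6, 0.0, 0.9]
grip_width: 0.0551
grip_force: 0.0
```

```bash
python3 - <<'E'
from h import *
P=[manip.snapshot(n) for n in('top','side')]
for p,n in zip(P,('t','s')):
    for l,z in (('upper_ring',.104),('pin_red',.029),('pin_blue',.047)):
        for q in manip.tip_of(p,l)[:1]: print(n,l,round(q['score'],2),np.round(q['at'],1),atz(p,q['at'],z).round(4))
    print(proj(p,[.612,-.004,.147]))
c=[]
for p in P:
    v=np.array(proj(p,[.61,-.02,.1])).astype(int); c.append(cv2.resize(p['pixels'][v[1]-50:v[1]+50,v[0]-50:v[0]+50],(390,390),interpolation=cv2.INTER_CUBIC));print(v)
cv2.imwrite('pics/c6.png',np.hstack(c)[:,:,::-1])
E
```

```text
t upper_ring 0.75 [238.8 171.8] [ 0.6068 -0.0009  0.104 ]
t pin_red 0.42 [243.9 175.2] [ 0.6083 -0.0107  0.029 ]
t pin_blue 0.55 [365.7 206.9] [ 0.523 -0.319  0.047]
[np.float64(239.2630921436808), np.float64(166.88396262469095)]
s upper_ring 0.56 [249.8 185.2] [0.6162 0.0056 0.104 ]
s pin_red 0.57 [252.4 301.3] [ 0.5487 -0.2919  0.029 ]
s pin_blue 0.71 [247.  307.7] [ 0.5312 -0.3169  0.047 ]
[np.float64(249.27673432849704), np.float64(173.56200556830078)]
[246 170]
[249 192]
```

View pics/c6.png

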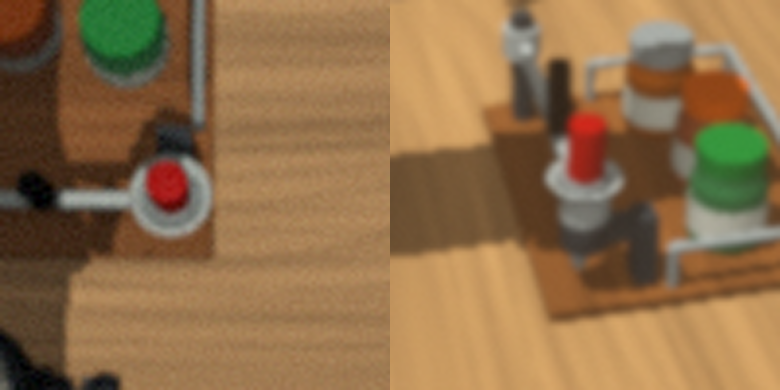

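The red knob stands upright in the funnel, at (168,185) in the left-hand crop and (587,148) in the right-hand one. The point shows below the dark ring at (580,262). The bar is shut, the blue pin is still in place and the arm is clear.

```bash
python3 -c "
from station import manip
print(manip.sign_off())"
```

```text
the job is handed in; nothing more can be done
None
```

The bar is shut against its stop, the red pin is home through both rings and released, and the blue pin was left in its hole; I've handed the job in but got no verdict back, and one push on the bar briefly read about 45 N at the wrist (limit 120 N; the 40 N limit covers only the arm or gripper body).

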